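# Nest a bearing housing on the sine plate and clamp it by feel

## Task

Load the square-flanged bearing housing into the tilted nest on the sine plate: set it down flat on the sloping plate a little above the vee of the two rails and let go, so that it slides home into the vee by its own weight without being dropped or banged in. Then draw the sliding vee jaw down by its black knob until you feel it bear on the housing, and leave it there clamping the housing with a light push of about 5 to 10 N, never much more. Leave the things round about where they are.

Things in the scene. Friction and masses are not known exactly. Their poses are not given: they have to be found in the camera images.
- housing: Loose aluminium bearing housing, about 0.3 kg, boss up on the desk: square foot 60 x 60 x 10 mm, a screw hole at each corner; on it a round boss, 36 mm diameter, with a 24 mm bore; 37 mm high over all. Origin: centre of the foot's underside; z up; x and y point to corners of the foot (42.4 mm out), not to its sides. All four corners are alike.
- plate: Tilted top plate of the fixed steel sine plate, 226 x 124 mm, 22 degrees from level, low end towards the robot, ground and oiled. Origin: on its surface, where the centre of the housing's foot lies when home, 82 mm over the desk. x runs straight uphill along the surface, y across to the left, z square off it. It ends 66 mm downhill and 160 mm uphill of the origin.
- vee_point (a point): Where the faces of the two rails of the vee would meet, on the plate's surface 42.4 mm downhill of the plate's origin. The rails (8 mm high, 12 mm thick, 62 mm long, with a gap between them here) run uphill from it at 45 degrees to either side and form a 90 degree corner, so a housing that is home has a corner pointing straight downhill to this point.
- jaw: Sliding jaw on a carriage along the plate's x, at the start 36 to 44 mm uphill of the plate's origin, axes alike. Its steel vee nose, 9 mm high, opens downhill for the housing's upper corner and is locked 0 to 8 mm out; this is not measured, so it meets a seated housing anywhere 0 to 8 mm uphill of the plate's origin. A brake holds it where left: 10 N move it, the rest bears on the housing.
- jaw_knob (a point): On the axis of the jaw's black knob, 30 mm off the plate's surface. The knob is a round pillar square to the plate, 18 mm diameter, gripped from 18 mm off the plate up to its top at 40 mm; the carriage below it is 10 mm high. It stands 78 mm uphill of the jaw's origin and moves with the jaw.
- mouse: Bystander: white computer mouse, 115 x 60 x 36 mm, lying crosswise behind the housing, fixed. Origin: centre of its underside.
- ring_gauge: Bystander: steel ring gauge, 43 mm diameter, 14 mm high, loose on the desk. Origin: centre of its underside.
- tin_lid: Bystander: open brass-coloured tin lid, 103 mm diameter, 14 mm high, loose on the desk. Origin: centre of its underside.
- gear: Bystander: small steel gear, 33 mm diameter, 12 mm high, lying in the tin lid. Origin: centre of its underside.
- loupe: Bystander: black eye loupe, 38 mm diameter, 34 mm high, standing loose on the desk. Origin: centre of its underside.

How it is judged:
By the outcome, as a careful person would: the job done as asked, in the order asked, and still so for the second after the job is handed in, with the robot touching nothing.
It also fails if it takes over 51 s, if anything falls off the work surface, if the arm or the gripper's body presses on something with over 40 N, if the wrist force passes 120 N, or if a joint passes its speed limit or range.

## Robot

A 6-joint arm with a two-finger parallel gripper is mounted at the origin on a cart in front of the work surface, level with it; the furniture and walls round the work are solid. World frame = base frame: x ahead of the robot, y to its left, z up, the work surface at z = 0. Lengths are in mm, angles in rad, forces in N, time in s.
With the tool pointing down it reaches from about 300 to 775 mm from the base axis. Payload 14.6 kg.
Tool frame: the origin (TCP) lies midway between the tips of the shut fingers; the grasp point (between the pads) lies 19 mm behind it; z points along the fingers, y is the line along which they close (so a half turn about z gives the same grasp; the last joint's range is limited). The gripper opens to 94 mm and grips with 3 to 60 N. Pads are 16 mm wide; open, the fingers measure 119 mm over their backs; the gripper's body (75 mm by 177 mm) begins 78 mm behind the grasp point.
Start: joints at [1.262, 0.3, 1.521, -0, 1.321, -0.067], TCP at [131.696, 533.99, 180.646] pointing down, gripper open.
Joint ranges: [-3.03, 3.03], [-0.79, 2.21], [0.23, 2.52], [-1.04, 4.18], [0, 3.07], [-2.55, 2.55]. Speed limits (rad/s): [2.22, 2.22, 2.57, 3.14, 3.14, 3.14].

## Interface

Orientations are given as a rotation vector (axis times angle).
In Python, from rig import env gives the robot as it stands. The module is installed in compiled form; this text tells all that it offers.
- The arm moves only by the shell command python3 -m pendant 'ROWS' [FORCE]. ROWS is JSON, a list of rows, each an object with "jaw": the finger opening in mm, from 0 to 94; "delta_pos": the shift along the tool's x, y, z in mm, a list of three; "turn": the turn about the tool's z in degrees. A call has exactly 8 rows; each row is the pose to reach, as a shift and turn from the pose commanded when the call began, along the tool's axes at that moment; what a row does not reach only later rows make up. A row lasts 1/12 s, in which the tool goes at most 41.7 mm and 7.16 degrees, less where a joint would pass 70% of its speed; a pose out of reach is approached as far as the arm can. A call with a gripper value outside its range is refused whole. The fingers move at their own pace and stop on an object; FORCE is the grip in N (left out, the last holds). Time passes only in rows, so rows that repeat a pose let the fingers close, or fill a call up. It gives the time, the measured TCP pose, the force, the opening and the grip force at its end, in the units of the state.
- env.observe(): the state, without advancing time (a new reading comes with each control period).
- env.camera(name): name is "side" or "top"; returns a dict with "image" (480x640x3 uint8, blue, green, red), "range_z" (480x640 float32, mm along the optical axis (not along the pixel's ray), 0 where there is no reading), "intrinsics" (3x3 intrinsics, pixels), "R" (3x3) and "t" (3): a world point X has camera coordinates R X + t. Camera axes: x right, y down, z forward; pixel columns grow to the right and rows downward; lengths in mm; the calibration is good to about 2 mm. A picture is of the moment at which its call begins.
- env.hand_in(): hands the job in; it is judged then, once.
The state is a dict: "time": time; "joint_pos": joint angles; "dq": joint speeds; "effort": joint torques, N m; "eef_pos": TCP position; "tcp_rot": TCP orientation; "ft_force": force on the tool from outside, world axes, zero at the start; "torque": the same for the moment, N m; "finger_gap": finger opening in mm; "finger_force": force on a finger pad.
Only numpy, scipy, OpenCV 4.12 (cv2) and the standard library are available. Lean on these libraries where they do the work, as an engineer would, in place of code of your own. Each camera call takes 0.05 s, during which the arm holds its last target. There are 200 camera calls.

## Working session

There is one attempt and no reset: what is moved stays moved. The work goes in short steps, Python scripts to look and compute and a shell command to move; the robot and the scene stay as the last step left them, time stands still between calls to the robot, and variables do not carry over. Pictures are saved under pics/ and viewed, at most 10 in all, crops included, and the job is handed in when it is done.

```bash
mkdir -p pics
python3 - <<'E'
from rig import env
import cv2,numpy as np
s=env.observe();print(s)
for n in("side","top"):
    c=env.camera(n);cv2.imwrite(f"pics/{n}0.png",c["image"]);np.savez(f"{n}0.npz",**c)
    print(n,c["intrinsics"].tolist(),np.round(c["R"],4).tolist(),c["t"],-c["R"].T@c["t"])
E
```

```text
{'time': 0.0, 'joint_pos': array([ 1.26236011e+00,  3.00494105e-01,  1.52159781e+00, -1.54632992e-05,
        1.32069546e+00, -6.65981271e-02]), 'dq': array([ 0.00083305, -0.00018902,  0.00060249,  0.00079076, -0.00054977,
       -0.0008717 ]), 'effort': array([ 2.04812983e-03, -5.31811059e+01, -3.52730048e+01,  7.09532993e-02,
        2.44644616e-02, -1.25809993e-04]), 'eef_pos': array([131.63331523, 533.70743103, 180.06665301]), 'tcp_rot': array([-3.78922191e-01, -3.11844706e+00,  1.84803520e-03]), 'ft_force': array([-0.56160033,  1.03144491, -0.35579446]), 'torque': array([-0.00711438,  0.01308819, -0.00941973]), 'finger_force': 0.0, 'finger_gap': 94.52760207898754}
side [[469.39720319345736, 0.0, 322.2391548204355], [0.0, 469.39720319345736, 240.076865862202], [0.0, 0.0, 1.0]] [[-0.9646, -0.2636, -0.0002], [-0.1646, 0.6032, -0.7804], [0.2058, -0.7528, -0.6253]] [504.55494029 211.71626714 888.29712473] [338.75286388 673.93827137 720.78079257]
top [[593.788993913009, 0.0, 329.49479023373607], [0.0, 593.788993913009, 238.80501824523859], [0.0, 0.0, 1.0]] [[-0.0081, -1.0, 0.0055], [-0.9959, 0.0076, -0.0898], [0.0898, -0.0062, -0.9959]] [ -49.70105766  544.24591332 1080.78253416] [ 444.59940364  -47.11840921 1125.55582768]
```

View pics/side0.png

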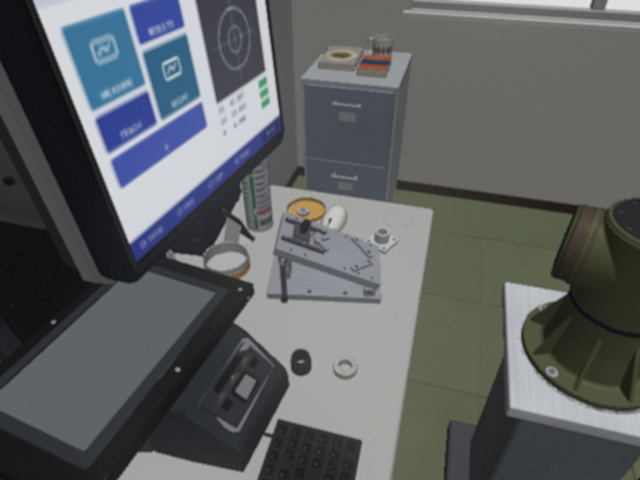

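View pics/top0.png

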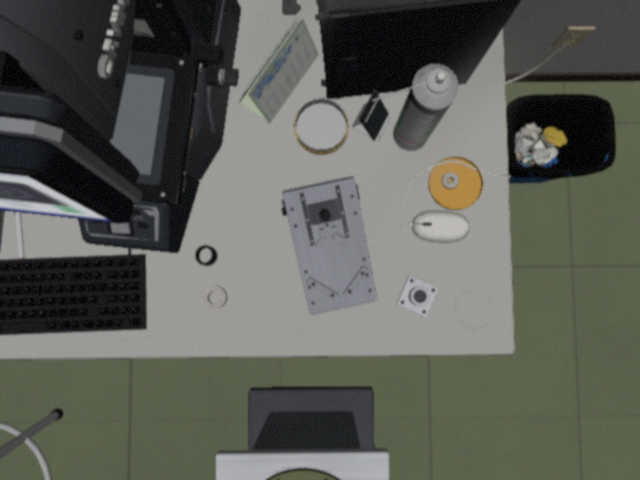

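The overview shows the plate at top-view px (285–375, 180–312), with the housing at (419,295), the mouse at (441,226), and the ring and loupe at (216,297) and (206,255). In the side view, the plate is around (325,255) and the housing at (382,238). I'll enlarge both.

Run:
```python
import cv2
a=cv2.imread("pics/top0.png")[175:321,275:445];cv2.imwrite("pics/topc.png",cv2.resize(a,None,fx=4,fy=4,interpolation=cv2.INTER_CUBIC))
a=cv2.imread("pics/side0.png")[195:307,262:410];cv2.imwrite("pics/sidec.png",cv2.resize(a,None,fx=5,fy=5,interpolation=cv2.INTER_CUBIC))
```

```text
(no output)
```

View pics/topc.png

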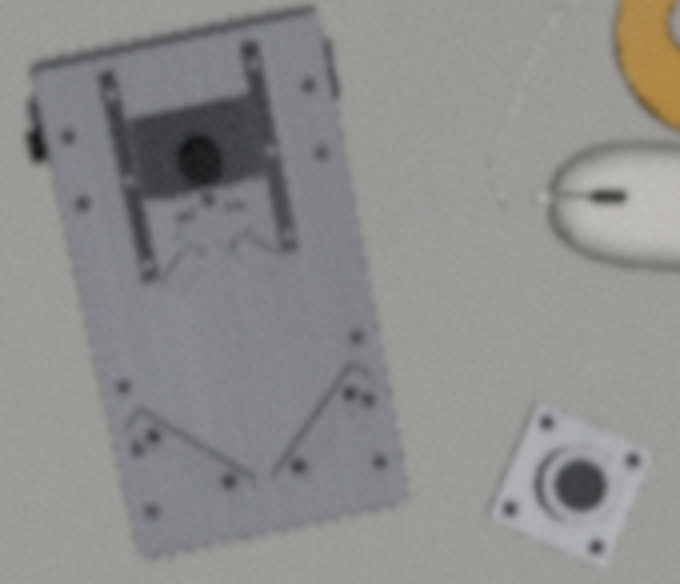

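View pics/sidec.png

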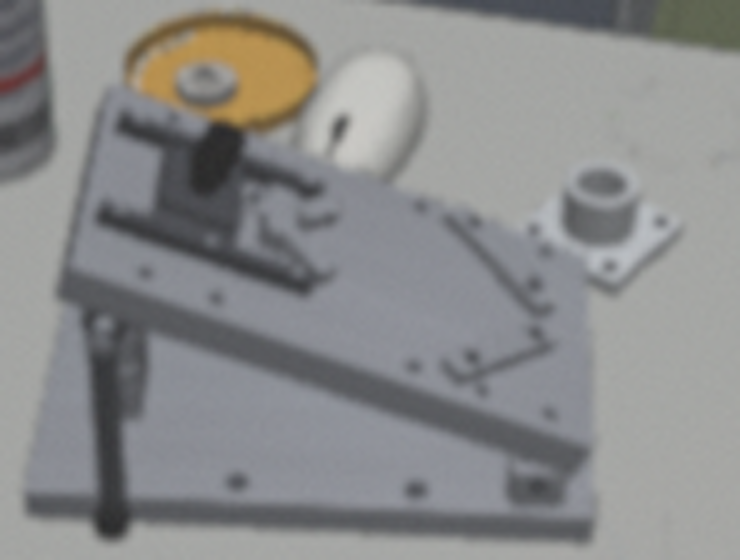

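The crops show these points (crop px):
- **Plate, top:** corners (32,66), (315,8), (408,498), (148,558)
- **Plate, side:** corners (68,275), (112,88), (592,265), (590,447)
- **Knob top:** (200,158) in the top crop, (225,135) in the side crop
- **Housing bore:** (580,485) in the top crop, (602,184) in the side crop
- **Housing foot, top:** corners (540,403), (650,455), (605,566), (490,513)

```bash
cat > h.py <<'E'
import numpy as np
from scipy.spatial.transform import Rotation as Ro
from scipy.optimize import least_squares
C={n:dict(np.load(f"{n}0.npz")) for n in("side","top")}
def full(n,p): p=np.asarray(p,float); return p/4+[274.625,174.625] if n=="top" else p/5+[261.6,194.6]
def proj(n,X):
    c=C[n];x=(c["R"]@np.atleast_2d(X).T).T+c["t"];k=c["intrinsics"];return x[:,:2]/x[:,2:]*k[0,0]+k[:2,2]
def tri(a,b):
    f=lambda X:np.r_[proj("top",X)[0]-full("top",a),proj("side",X)[0]-full("side",b)]
    r=least_squares(f,[450,0,50]);return r.x,r.fun
def cloud(n,u0,u1,v0,v1):
    c=C[n];v,u=np.mgrid[v0:v1,u0:u1];z=c["range_z"][v0:v1,u0:u1];k=c["intrinsics"]
    P=np.stack([(u-k[0,2])/k[0,0]*z,(v-k[1,2])/k[0,0]*z,z],-1)[z>0];return (P-c["t"])@c["R"]
def plateR(yaw,tilt): return Ro.from_euler("ZY",[yaw,-tilt]).as_matrix()
E
python3 - <<'E'
from h import *
M=np.array([[160,62,0],[160,-62,0],[-66,-62,0],[-66,62,0]])
T=full("top",[(32,66),(315,8),(408,498),(148,558)]);S=full("side",[(68,275),(112,88),(592,265),(590,447)])
def f(q):
    X=M@plateR(q[3],q[4]).T+q[:3];return np.r_[(proj("top",X)-T).ravel(),(proj("side",X)-S).ravel()]
r=least_squares(f,[450,0,82,0.2,.38]);print("plate",r.x,np.degrees(r.x[3:]),np.round(r.fun,1))
q=r.x;R=plateR(q[3],q[4])
print("vee pred top crop",(proj("top",q[:3]+R@[-42.4,0,0])-[274.625,174.625])*4,"side",(proj("side",q[:3]+R@[-42.4,0,0])-[261.6,194.6])*5)
for nm,a,b in[("knobtop",(200,157),(225,135)),("bore",(580,485),(602,184)),("footR",(650,455),(680,225)),("lowcorner",(605,566),(612,290))]:
    X,e=tri(a,b);print(nm,X,np.round(e,1),"in plate",R.T@(X-q[:3]))
# range checks
P=cloud("top",305,350,240,290);c=P.mean(0);n=np.linalg.svd(P-c)[2][2];n*=np.sign(n[2]);print("range plane",c,n,np.degrees(np.arccos(n[2])),np.degrees(np.arctan2(-n[1],-n[0])))
print("resid",np.std((P-c)@n),"fit plane offset",R[:,2]@(c-q[:3]))
H=cloud("top",395,442,272,320);zz=H[:,2];print("H z hist",np.histogram(zz,[-6,-3,0,3,6,8,10,12,14,20,30,34,36,38,40,45]))
F=H[(zz>6)&(zz<14)];B=H[(zz>33)];print("foot",F.mean(0),len(F),"boss",B.mean(0),len(B))
for g in[(0,0)]:
  X=cloud("top",405,475,205,245);m=X[X[:,2]>15];print("mouse",m.min(0),m.max(0))
K=cloud("top",315,335,205,225);kp=(K-q[:3])@R;k=kp[kp[:,2]>32];print("knob range",k.mean(0),len(k))
h=full("top",[(540,403),(650,455),(605,566),(490,513)])
def back(n,p,z):
    c=C[n];k=c["intrinsics"];d=c["R"].T@np.array([(p[0]-k[0,2])/k[0,0],(p[1]-k[1,2])/k[0,0],1]);o=-c["R"].T@c["t"];return o+d*(z-o[2])/d[2]
hc=np.array([back("top",p,8) for p in h]);print("foot corners",hc,hc.mean(0));d=hc-hc.mean(0);print(np.degrees(np.arctan2(d[:,1],d[:,0])),np.linalg.norm(d,axis=1))
print("bore@37",back("top",full("top",(580,485)),37))
E
```

```text
plate [ 4.78918813e+02 -6.60189049e+01  7.94839041e+01  2.04034061e-01
  3.74897074e-01] [11.69029055 21.48002007] [ 0.   1.5  1.3  0.7  1.   0.2 -1.7 -0.1 -0.7 -0.1 -1.3  0.2 -1.7 -1.4
  0.6  1. ]
vee pred top crop [[266.86542271 480.17679988]] side [[537.58272485 332.79718596]]
knobtop [570.59412892 -45.86093278 163.22552593] [ 0.2  1.  -1.3 -0.2] in plate [118.00349299   1.16446209  43.55670287]
bore [ 436.1320413  -217.64751729   37.6377041 ] [ 0.1  0.4 -0.5 -0. ] in plate [ -82.90158313 -139.81389107  -12.34713375]
footR [ 431.59590574 -262.46598545  -18.52501211] [  1.3   9.9 -13.1  -0.8] in plate [-116.05103494 -182.78357906  -59.65719679]
lowcorner [ 408.13598498 -240.21783005  -42.12284021] [-0.7 -5.8  7.6  0.4] in plate [-141.87485047 -156.2434327   -74.85446544]
range plane [492.80934265 -48.94149804  89.7090228 ] [-0.36569658 -0.09679024  0.92568767] 22.227721021863754 14.824752562907934
resid 3.10431955979841 fit plane offset 3.2669911031276575
H z hist (array([126, 544, 467,  90, 142, 266, 257, 115,  27,  28,  32,  58,  43,
        36,  11]), array([-6, -3,  0,  3,  6,  8, 10, 12, 14, 20, 30, 34, 36, 38, 40, 45]))
foot [ 437.49781495 -216.87469145    9.8591498 ] 780 boss [ 437.7872891  -217.44642278   36.62283203] 165
mouse [ 538.75060192 -314.85384105   15.00508455] [ 601.42049686 -211.00334188   40.64339431]
knob range [117.35944563   1.18388541  42.4795784 ] 104
foot corners [[ 475.13562537 -204.22147246    8.        ]
 [ 450.35673262 -255.39650748    8.        ]
 [ 398.83627627 -233.08259621    8.        ]
 [ 423.90606055 -179.7549197     8.        ]] [ 437.0586737  -218.11387396    8.        ]
[  20.0445319   -70.36957757 -158.61360837  108.92594313] [40.5321239  39.58324309 41.04892583 40.55120966]
bore@37 [ 436.81706334 -217.66528833   37.        ]
```

```bash
python3 -m pendant '[{"jaw":94,"delta_pos":[-23.5,-32.5,0],"turn":0},{"jaw":94,"delta_pos":[-47,-65,0],"turn":0},{"jaw":94,"delta_pos":[-70.5,-97.5,0],"turn":0},{"jaw":94,"delta_pos":[-94,-130,0],"turn":0},{"jaw":94,"delta_pos":[-117.5,-162.5,0],"turn":0},{"jaw":94,"delta_pos":[-141,-195,0],"turn":0},{"jaw":94,"delta_pos":[-164.5,-227.5,0],"turn":0},{"jaw":94,"delta_pos":[-188,-260,0],"turn":0}]' 10
cat >> h.py <<'E'
def goal(xyz,ydeg):
    "tool-axis shift and turn to bring TCP to world xyz, tool y at yaw ydeg"
    from rig import env
    s=env.observe();R=Ro.from_rotvec(s["tcp_rot"]).as_matrix();y=np.degrees(np.arctan2(R[1,1],R[0,1]))
    t=-((ydeg-y+180)%360-180);return np.round(R.T@(np.array(xyz)-s["eef_pos"]),1),round(t,1),np.round(s["ft_force"],1)
E
python3 - <<'E'
from h import *
M=np.array([[160,62,0],[160,-62,0],[-66,-62,0],[-66,62,0],[-42.4,0,0]])
T=full("top",[(32,66),(315,8),(408,498),(148,558),(264.4,485.5)]);S=full("side",[(68,275),(112,88),(592,265),(590,447),(537,330)])
def f(q):
    X=M@plateR(q[2],np.radians(22)).T+[q[0],q[1],82];return np.r_[(proj("top",X)-T).ravel(),(proj("side",X)-S).ravel()[:8]]
r=least_squares(f,[450,0,.2],loss="soft_l1");print(r.x,np.degrees(r.x[2]),np.round(r.fun,1))
print(goal([437,-217.7,120],110))
E
```

```text
time: 0.77
eef_pos: [251.9, 234.8, 180.5]
tcp_rot: [0.378, 3.119, 0.0]
ft_force: [0.5, 0.4, 0.8]
finger_gap: 94.2
finger_force: 0.0
[ 4.78412831e+02 -6.49656736e+01  2.05187498e-01] 11.756377625908515 [-0.8  1.8  0.7  0.9  0.5  0.4 -2.3  0.1  0.1 -1.1 -0.5 -1.2 -1.1 -0.9
 -1.6 -1.8  0.7  0.7]
(array([-287.8, -395.2,   60.5]), np.float64(-33.8), array([0.5, 0.4, 0.8]))
```

```bash
python3 -m pendant '[{"jaw":94,"delta_pos":[-23.5,-32.5,0],"turn":-4},{"jaw":94,"delta_pos":[-47,-65,0],"turn":-8},{"jaw":94,"delta_pos":[-70.5,-97.5,0],"turn":-12},{"jaw":94,"delta_pos":[-94,-130,0],"turn":-16},{"jaw":94,"delta_pos":[-117.5,-162.5,0],"turn":-20},{"jaw":94,"delta_pos":[-141,-195,0],"turn":-25},{"jaw":94,"delta_pos":[-164.5,-227.5,0],"turn":-30},{"jaw":94,"delta_pos":[-188,-260,0],"turn":-33.8}]'
python3 -c "
from h import *
print(goal([437,-217.7,60],110))"
```

```text
time: 1.43
eef_pos: [366.2, -47.2, 180.7]
tcp_rot: [-0.551, 3.093, 0.0]
ft_force: [0.9, 1.6, 0.1]
finger_gap: 94.0
finger_force: 0.0
(array([  -7.6, -184.5,  120.7]), np.float64(0.2), array([0.9, 1.6, 0.1]))
```

```bash
python3 -m pendant '[{"jaw":70,"delta_pos":[-2,-40,0],"turn":0},{"jaw":70,"delta_pos":[-4,-80,10],"turn":0},{"jaw":70,"delta_pos":[-6,-120,20],"turn":0},{"jaw":70,"delta_pos":[-7,-155,30],"turn":0},{"jaw":70,"delta_pos":[-7.6,-184.5,50],"turn":0},{"jaw":70,"delta_pos":[-7.6,-184.5,90],"turn":0},{"jaw":70,"delta_pos":[-7.6,-184.5,120.5],"turn":0},{"jaw":70,"delta_pos":[-7.6,-184.5,120.5],"turn":0}]'
python3 -c "
from h import *
print(goal([437,-217.7,14.5],110))"
```

```text
time: 2.1
eef_pos: [433.2, -215.0, 54.7]
tcp_rot: [0.541, -3.087, -0.01]
ft_force: [-0.3, 0.7, -0.4]
finger_gap: 70.3
finger_force: 0.0
(array([-2.9, -4.1, 40.2]), np.float64(-0.1), array([-0.3,  0.7, -0.4]))
```

```bash
python3 -m pendant '[{"jaw":70,"delta_pos":[0,0,0],"turn":0},{"jaw":70,"delta_pos":[0,0,15],"turn":0},{"jaw":70,"delta_pos":[0,0,30],"turn":0},{"jaw":70,"delta_pos":[0,0,38],"turn":0},{"jaw":70,"delta_pos":[0,0,42],"turn":0},{"jaw":70,"delta_pos":[0,0,44],"turn":0},{"jaw":70,"delta_pos":[0,0,44],"turn":0},{"jaw":70,"delta_pos":[0,0,44],"turn":0}]'
python3 - <<'E'
from h import *
from rig import env
import cv2
print(goal([437,-217.7,14.5],110))
c=env.camera("top");a=c["image"][255:335,370:480];b=env.camera("side")["image"][190:270,330:440]
cv2.imwrite("pics/g1.png",cv2.resize(np.vstack([a,b]),None,fx=3.5,fy=3.5,interpolation=cv2.INTER_CUBIC))
E
```

```text
time: 2.77
eef_pos: [436.7, -216.6, 17.1]
tcp_rot: [-0.544, 3.093, -0.001]
ft_force: [-0.4, -0.2, -0.9]
finger_gap: 70.0
finger_force: 0.0
(array([ 0.1, -1.2,  2.6]), np.float64(-0.0), array([-0.4, -0.2, -0.9]))
```

View pics/g1.png

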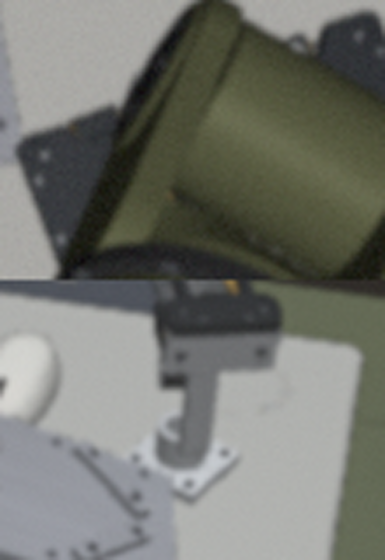

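The combined picture shows the near finger (200,420) standing over the near foot corner, with the boss at (170,435) between the fingers. The grasp is aligned, so I'll lower 2.5 mm and close.

```bash
python3 -m pendant '[{"jaw":70,"delta_pos":[0,0,2.5],"turn":0},{"jaw":55,"delta_pos":[0,0,2.5],"turn":0},{"jaw":40,"delta_pos":[0,0,2.5],"turn":0},{"jaw":30,"delta_pos":[0,0,2.5],"turn":0},{"jaw":30,"delta_pos":[0,0,2.5],"turn":0},{"jaw":30,"delta_pos":[0,0,2.5],"turn":0},{"jaw":30,"delta_pos":[0,0,2.5],"turn":0},{"jaw":30,"delta_pos":[0,0,2.5],"turn":0}]' 15
python3 -m pendant '[{"jaw":30,"delta_pos":[0,0,2.5],"turn":0},{"jaw":30,"delta_pos":[0,0,2.5],"turn":0},{"jaw":30,"delta_pos":[0,0,-3],"turn":0},{"jaw":30,"delta_pos":[0,0,-10],"turn":0},{"jaw":30,"delta_pos":[0,0,-30],"turn":0},{"jaw":30,"delta_pos":[0,0,-55],"turn":0},{"jaw":30,"delta_pos":[0,0,-60],"turn":0},{"jaw":30,"delta_pos":[0,0,-60],"turn":0}]'
```

```text
time: 3.53
eef_pos: [436.2, -216.3, 13.7]
tcp_rot: [-0.544, 3.094, -0.0]
ft_force: [0.3, 0.1, 0.5]
finger_gap: 30.7
finger_force: 0.0
time: 4.2
eef_pos: [437.0, -216.8, 75.2]
tcp_rot: [-0.544, 3.092, -0.003]
ft_force: [0.2, -1.3, -0.1]
finger_gap: 29.8
finger_force: 0.0
```

Run:
```python
from h import *
from rig import env
import cv2
c=env.camera("top");a=c["image"][255:345,370:510];s=env.camera("side");b=s["image"][180:270,330:470]
np.savez("side1.npz",**s);np.savez("top1.npz",**c)
cv2.imwrite("pics/g2.png",cv2.resize(np.hstack([a,b]),None,fx=2.8,fy=4,interpolation=cv2.INTER_CUBIC))
```

```text
(no output)
```

View pics/g2.png

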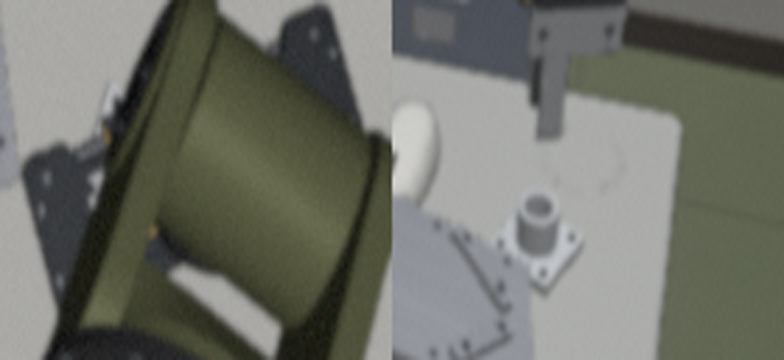

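Run:
```python
from h import *
from rig import env
s=env.observe();p=s["eef_pos"];R=Ro.from_rotvec(s["tcp_rot"]).as_matrix();print(p,s["finger_gap"],s["finger_force"])
for y in(-28,-15,0,15,28):
  print(y,"tip px side",proj("side",p+R@[0,y,0]),"in g2",(proj("side",p+R@[0,y,0])-[330,180])*[2.8,4]+[392,0])
print("boss top pred side g2",(proj("side",np.array([437,-217.7,37.]))-[330,180])*[2.8,4]+[392,0])
C["s"]=dict(np.load("side1.npz"));
def cl(z0,z1,u0,u1,v0,v1):
    P=cloud("s",u0,u1,v0,v1);return P[(P[:,2]>z0)&(P[:,2]<z1)]
# finger cloud
P=cl(55,130,375,395,195,216);print("finger pts",P[(P[:,1]>-260)&(P[:,1]<-100)].mean(0),np.percentile(P[P[:,1]>-280],[2,98],axis=0))
B=cl(33,45,370,395,220,240);print("boss",B.mean(0),len(B))
import cv2
a=np.load("side1.npz")["image"][180:255,350:420];cv2.imwrite("pics/g3.png",cv2.resize(a,None,fx=8,fy=8,interpolation=cv2.INTER_CUBIC))
```

```text
[ 435.9314349  -216.15905852   72.98912376] 29.56038763480434 0.0
-28 tip px side [[380.53590244 212.82350659]] in g2 [[533.50052684 131.29402638]]
-15 tip px side [[381.51731758 216.00873203]] in g2 [[536.24848923 144.03492813]]
0 tip px side [[382.67224786 219.7571084 ]] in g2 [[539.48229401 159.0284336 ]]
15 tip px side [[383.85206088 223.58624277]] in g2 [[542.78577047 174.34497109]]
28 tip px side [[384.89532028 226.97218643]] in g2 [[545.70689677 187.88874572]]
boss top pred side g2 [[535.1462788  206.03453143]]
finger pts [ 434.28530961 -204.73238117  116.92601642] [[ 418.13722919 -232.61629456  100.14651548]
 [ 451.29083716 -187.12336637  129.29589954]]
boss [ 434.71861202 -215.21122358   36.49896142] 92
```

View pics/g3.png

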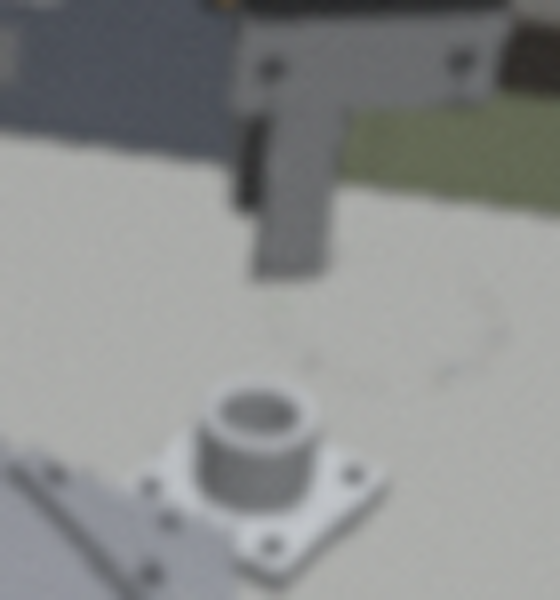

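Run:
```python
from h import *
C["s"]=dict(np.load("side1.npz"))
for v in(206,209,211,212,213,214,215,216):
    P=cloud("s",384,389,v,v+1);print(v,np.round(np.median(P,0)))
M=proj("side",np.array([435.9,-216.2,73])+np.outer([35,47],[-.342,.94,0])+[0,0,-56]);print("g1 pred tip px open70, z17",M)
P=cloud("top",395,442,272,320);print("desk level check",np.median(cloud("top",450,500,300,340)[:,2]),np.median(cloud("side",400,420,240,280)[:,2]))
```

```text
206 [ 429. -190.  130.]
209 [ 428. -191.  121.]
211 [ 428. -190.  118.]
212 [ 427. -190.  113.]
213 [ 427. -191.  112.]
214 [ 427. -191.  108.]
215 [ 439. -337.    1.]
216 [ 441. -336.   -1.]
g1 pred tip px open70, z17 [[383.49140126 247.77403497]
 [384.43755617 251.05049114]]
desk level check -0.41721049632053786 0.2722173087260975
```

The enlarged crop shows the near fingertip ending at px (386.2,214.7). By range that is z≈105, though the reported TCP z is about 74. The fingers really are 25–30 mm higher than reported, so they closed above the boss. The housing hasn't moved. I'll measure this offset properly now that the arm is at rest.

Run:
```python
from h import *
from rig import env
s=env.observe();C["s"]=c=env.camera("side");s2=env.observe();print(s["time"],s["eef_pos"],s2["eef_pos"],s["joint_pos"],s["tcp_rot"])
k=c["intrinsics"]
def scan(cols,ymin):
  for u in cols:
    z=c["range_z"][190:235,u];v=np.arange(190,235);P=np.stack([(u-k[0,2])/k[0,0]*z,(v-k[1,2])/k[0,0]*z,z],-1);P=(P-c["t"])@c["R"]
    m=(z>0)&(P[:,1]>ymin)&(P[:,2]>50);i=np.where(m)[0]
    if len(i): i=i[-1];print(u,v[i],np.round(P[i]))
scan(range(376,394),-255)
```

```text
4.3 [ 435.9314349  -216.15905852   72.98912376] [ 435.72358439 -216.05959613   72.60962443] [-5.35596734e-01  2.83973944e-01  1.81264608e+00 -3.74692614e-05
  1.04553083e+00 -2.45453676e+00] [ 5.44057357e-01 -3.09367301e+00 -5.32619678e-04]
379 207 [ 449. -227.   99.]
380 207 [ 446. -226.  101.]
381 207 [ 444. -228.  100.]
382 215 [ 436. -194.  102.]
383 215 [ 434. -193.  103.]
384 215 [ 431. -193.  104.]
385 215 [ 430. -195.  102.]
386 215 [ 428. -203.   97.]
387 215 [ 425. -198.  101.]
388 215 [ 423. -202.   99.]
389 215 [ 421. -198.  102.]
390 214 [ 419. -195.  108.]
391 211 [ 417. -195.  116.]
392 202 [ 417. -190.  143.]
393 194 [ 412. -140.  197.]
```

```bash
cat > tip.py <<'E'
from h import *
from rig import env
def tip(ymin=-255,zmin=5,cols=range(370,400),rows=(190,260)):
    s=env.observe();c=env.camera("side");k=c["intrinsics"];v=np.arange(*rows)
    print("eef",np.round(s["eef_pos"],1),"gap",round(s["finger_gap"],1),"F",np.round(s["ft_force"],1))
    for u in cols:
        z=c["range_z"][rows[0]:rows[1],u];P=np.stack([(u-k[0,2])/k[0,0]*z,(v-k[1,2])/k[0,0]*z,z],-1);P=(P-c["t"])@c["R"]
        i=np.where((z>0)&(P[:,1]>ymin)&(P[:,2]>zmin))[0]
        if len(i): print(u,v[i[-1]],np.round(P[i[-1]]),end="; ")
    print();return c
E
python3 -m pendant '[{"jaw":52,"delta_pos":[0,0,0],"turn":0},{"jaw":52,"delta_pos":[0,0,5],"turn":0},{"jaw":52,"delta_pos":[0,0,15],"turn":0},{"jaw":52,"delta_pos":[0,0,25],"turn":0},{"jaw":52,"delta_pos":[0,0,30],"turn":0},{"jaw":52,"delta_pos":[0,0,30],"turn":0},{"jaw":52,"delta_pos":[0,0,30],"turn":0},{"jaw":52,"delta_pos":[0,0,30],"turn":0}]'
python3 -c "
from tip import *
tip(-200,50)
print(proj('side',np.array([435.9,-216.2,43])+np.outer([26,38.5],[-.342,.94,0])))"
```

```text
time: 5.02
eef_pos: [436.4, -216.4, 43.8]
tcp_rot: [-0.544, 3.094, -0.0]
ft_force: [0.2, -1.0, 0.2]
finger_gap: 52.2
finger_force: 0.0
eef [ 436.4 -216.4   43.8] gap 52.2 F [ 0.2 -1.   0.2]
370 259 [438. -67.  77.]; 371 259 [437. -77.  68.]; 372 259 [436. -82.  65.]; 373 259 [434. -83.  64.]; 374 259 [432. -84.  64.]; 375 259 [430. -85.  63.]; 376 259 [428. -88.  61.]; 377 259 [426. -88.  62.]; 378 259 [424. -91.  60.]; 379 259 [422. -93.  59.]; 380 206 [ 435. -130.  169.]; 381 228 [ 434. -184.   73.]; 382 228 [ 432. -179.   77.]; 383 228 [ 430. -181.   76.]; 384 228 [ 427. -182.   75.]; 385 228 [ 426. -187.   73.]; 386 228 [ 423. -183.   76.]; 387 228 [ 421. -188.   72.]; 388 228 [ 419. -190.   72.]; 389 228 [ 417. -192.   70.]; 390 227 [ 415. -187.   78.]; 391 221 [ 414. -184.   96.]; 392 212 [ 414. -182.  122.]; 393 205 [ 409. -140.  170.]; 394 205 [ 408. -142.  169.]; 395 205 [ 405. -142.  169.]; 396 205 [ 404. -144.  168.]; 397 205 [ 401. -143.  169.]; 398 205 [ 400. -149.  166.]; 399 205 [ 398. -146.  168.]; 
[[383.68990495 236.72265805]
 [384.68603373 240.06685053]]
```

```bash
python3 -m pendant '[{"jaw":52,"delta_pos":[0,-0.5,10],"turn":0},{"jaw":52,"delta_pos":[0,-0.5,22],"turn":0},{"jaw":52,"delta_pos":[0,-0.5,34],"turn":0},{"jaw":52,"delta_pos":[0,-0.5,42],"turn":0},{"jaw":52,"delta_pos":[0,-0.5,45],"turn":0},{"jaw":52,"delta_pos":[0,-0.5,45],"turn":0},{"jaw":52,"delta_pos":[0,-0.5,45],"turn":0},{"jaw":52,"delta_pos":[0,-0.5,45],"turn":0}]'
python3 -c "
from tip import *
tip(-200,14,range(380,391),(215,250))"
```

```text
time: 5.73
eef_pos: [436.7, -217.0, -0.8]
tcp_rot: [-0.544, 3.093, -0.001]
ft_force: [-0.1, 0.2, 0.0]
finger_gap: 51.6
finger_force: 0.0
eef [ 436.7 -217.    -0.8] gap 51.6 F [-0.1  0.2  0. ]
380 243 [ 433. -182.   30.]; 381 243 [ 431. -180.   32.]; 382 243 [ 428. -183.   31.]; 383 243 [ 426. -185.   30.]; 384 243 [ 424. -183.   31.]; 385 249 [ 420. -182.   15.]; 386 243 [ 420. -188.   29.]; 387 243 [ 418. -191.   27.]; 388 242 [ 415. -183.   36.]; 389 237 [ 414. -184.   51.]; 390 229 [ 414. -184.   74.];
```

```bash
python3 -m pendant '[{"jaw":52,"delta_pos":[0,0,5],"turn":0},{"jaw":52,"delta_pos":[0,0,9],"turn":0},{"jaw":52,"delta_pos":[0,0,12],"turn":0},{"jaw":40,"delta_pos":[0,0,13],"turn":0},{"jaw":30,"delta_pos":[0,0,13],"turn":0},{"jaw":30,"delta_pos":[0,0,13],"turn":0},{"jaw":30,"delta_pos":[0,0,13],"turn":0},{"jaw":30,"delta_pos":[0,0,13],"turn":0}]' 15
python3 -c "
from tip import *
tip(-210,11,range(378,391),(215,252))"
```

```text
time: 6.45
eef_pos: [436.3, -216.8, -14.5]
tcp_rot: [0.544, -3.094, -0.0]
ft_force: [0.1, -1.6, -1.1]
finger_gap: 34.6
finger_force: 15.0
eef [ 436.3 -216.8  -14.5] gap 34.6 F [ 0.1 -1.6 -1.1]
378 251 [ 429. -118.   59.]; 379 251 [ 426. -118.   60.]; 380 249 [ 432. -183.   12.]; 381 248 [ 430. -188.   12.]; 382 251 [ 426. -177.   12.]; 383 251 [ 424. -178.   11.]; 384 248 [ 423. -190.   11.]; 385 250 [ 420. -183.   11.]; 386 248 [ 419. -191.   11.]; 387 249 [ 416. -187.   12.]; 388 247 [ 415. -193.   14.]; 389 245 [ 414. -203.   12.]; 390 245 [ 411. -204.   11.];
```

```bash
python3 -m pendant '[{"jaw":30,"delta_pos":[0,0,0],"turn":0},{"jaw":30,"delta_pos":[0,0,-5],"turn":0},{"jaw":30,"delta_pos":[0,0,-20],"turn":0},{"jaw":30,"delta_pos":[0,0,-45],"turn":0},{"jaw":30,"delta_pos":[0,0,-75],"turn":0},{"jaw":30,"delta_pos":[0,0,-100],"turn":0},{"jaw":30,"delta_pos":[0,0,-120],"turn":0},{"jaw":30,"delta_pos":[0,0,-125],"turn":0}]'
python3 -c "
from h import *
print(goal([475.6,-65.6,110],101.75))"
```

```text
time: 7.17
eef_pos: [437.4, -217.4, 114.0]
tcp_rot: [-0.544, 3.091, -0.005]
ft_force: [-0.8, 0.0, -2.0]
finger_gap: 34.6
finger_force: 15.0
(array([-87.7, 129.6,   3.8]), np.float64(8.2), array([-0.8,  0. , -2. ]))
```

```bash
python3 -m pendant '[{"jaw":30,"delta_pos":[-8,12,0],"turn":0},{"jaw":30,"delta_pos":[-24,36,0],"turn":2},{"jaw":30,"delta_pos":[-42,62,0],"turn":4},{"jaw":30,"delta_pos":[-60,88,0],"turn":6},{"jaw":30,"delta_pos":[-76,112,0],"turn":8.2},{"jaw":30,"delta_pos":[-85,125,0],"turn":8.2},{"jaw":30,"delta_pos":[-87.5,129.5,0],"turn":8.2},{"jaw":30,"delta_pos":[-87.5,129.5,0],"turn":8.2}]'
python3 - <<'E'
from h import *
from rig import env
import cv2
print(goal([475.6,-65.6,86],101.75))
s=env.camera("side")["image"][175:310,255:435]
cv2.imwrite("pics/p1.png",cv2.resize(s,None,fx=4.4,fy=4.4,interpolation=cv2.INTER_CUBIC))
E
```

```text
time: 7.83
eef_pos: [474.1, -64.4, 109.9]
tcp_rot: [0.325, -3.123, -0.001]
ft_force: [-0.2, -0.5, -3.4]
finger_gap: 34.4
finger_force: 15.0
(array([-1.2, -1.5, 23.9]), np.float64(0.1), array([-0.2, -0.5, -3.4]))
```

View pics/p1.png

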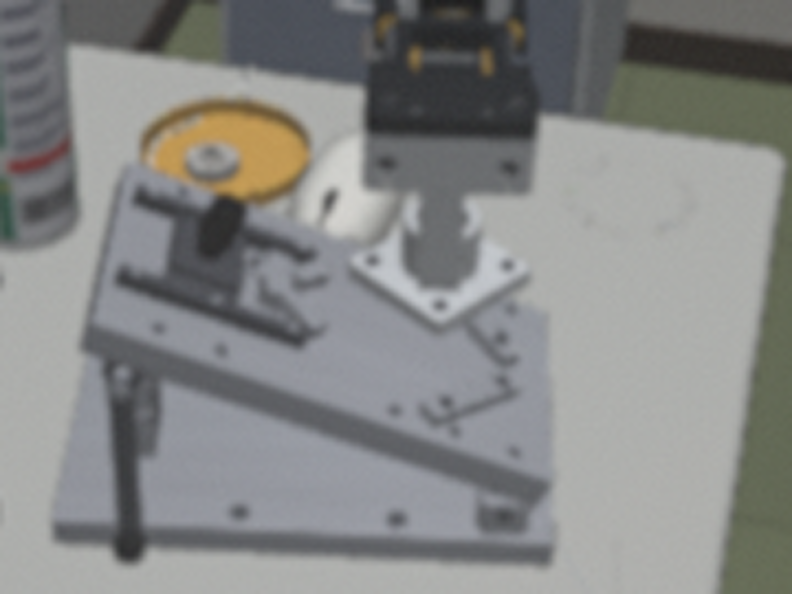

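The side crop shows the housing held level, with corners at (350,265), (530,268) and (440,325), over the lower half of the plate and pointing along its axis. Next I'll go down to just above first contact and lighten the grip.

```bash
python3 -m pendant '[{"jaw":30,"delta_pos":[0,0,5],"turn":0},{"jaw":30,"delta_pos":[0,0,12],"turn":0},{"jaw":30,"delta_pos":[0,0,18],"turn":0},{"jaw":30,"delta_pos":[0,0,22],"turn":0},{"jaw":30,"delta_pos":[0,0,23],"turn":0},{"jaw":30,"delta_pos":[0,0,23],"turn":0},{"jaw":30,"delta_pos":[0,0,23],"turn":0},{"jaw":30,"delta_pos":[0,0,23],"turn":0}]' 8
python3 -m pendant '[{"jaw":30,"delta_pos":[0,0,0.5],"turn":0},{"jaw":30,"delta_pos":[0,0,1],"turn":0},{"jaw":30,"delta_pos":[0,0,2],"turn":0},{"jaw":30,"delta_pos":[0,0,3],"turn":0},{"jaw":30,"delta_pos":[0,0,4],"turn":0},{"jaw":30,"delta_pos":[0,0,5],"turn":0},{"jaw":30,"delta_pos":[0,0,5],"turn":0},{"jaw":30,"delta_pos":[0,0,5],"turn":0}]'
python3 -c "
from h import *
print(goal([475.6,-65.6,68.3],101.75))"
```

```text
time: 8.55
eef_pos: [474.6, -65.3, 87.9]
tcp_rot: [-0.321, 3.125, -0.0]
ft_force: [-0.4, -0.1, -2.7]
finger_gap: 34.4
finger_force: 8.0
time: 9.22
eef_pos: [474.5, -65.2, 82.6]
tcp_rot: [0.322, -3.125, -0.0]
ft_force: [0.3, -0.8, -1.5]
finger_gap: 34.6
finger_force: 8.0
(array([-1. , -0.6, 14.3]), np.float64(-0.0), array([ 0.3, -0.8, -1.5]))
```

```bash
python3 -m pendant '[{"jaw":30,"delta_pos":[0,0,1],"turn":0},{"jaw":30,"delta_pos":[0,0,2],"turn":0},{"jaw":30,"delta_pos":[0,0,3],"turn":0},{"jaw":30,"delta_pos":[0,0,4],"turn":0},{"jaw":30,"delta_pos":[0,0,5],"turn":0},{"jaw":30,"delta_pos":[0,0,6],"turn":0},{"jaw":30,"delta_pos":[0,0,6],"turn":0},{"jaw":30,"delta_pos":[0,0,6],"turn":0}]'
python3 - <<'E'
from h import *
from rig import env
import cv2
s=env.camera("side")["image"][190:300,290:420]
cv2.imwrite("pics/p2.png",cv2.resize(s,None,fx=5.4,fy=5.4,interpolation=cv2.INTER_CUBIC))
E
```

```text
time: 9.88
eef_pos: [474.3, -65.2, 76.6]
tcp_rot: [0.321, -3.125, -0.0]
ft_force: [-2.5, -1.1, 0.6]
finger_gap: 34.6
finger_force: 12.4
```

View pics/p2.png

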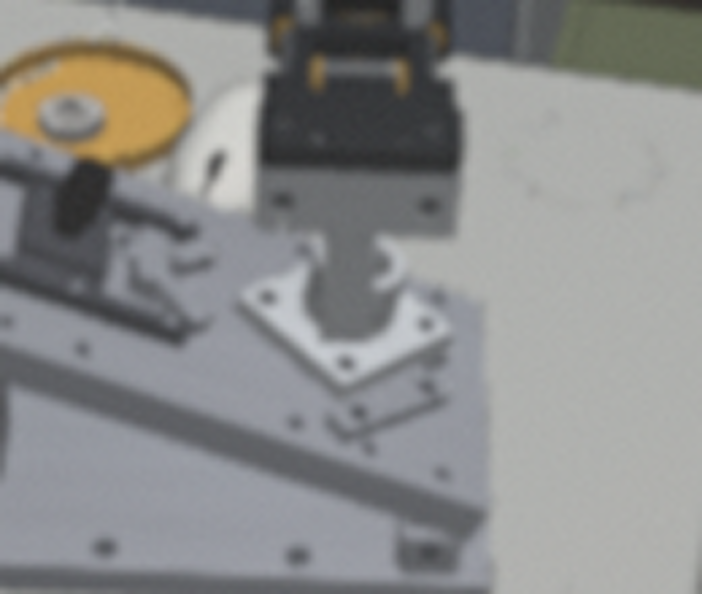

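The housing is pivoting as planned. Its uphill corner (240,295) is now higher than its downhill corner (452,330), and the forces are small. I'll keep lowering.

```bash
python3 -m pendant '[{"jaw":30,"delta_pos":[0,0,1],"turn":0},{"jaw":30,"delta_pos":[0,0,2],"turn":0},{"jaw":30,"delta_pos":[0,0,3],"turn":0},{"jaw":30,"delta_pos":[0,0,4],"turn":0},{"jaw":30,"delta_pos":[0,0,5],"turn":0},{"jaw":30,"delta_pos":[0,0,5],"turn":0},{"jaw":30,"delta_pos":[0,0,5],"turn":0},{"jaw":30,"delta_pos":[0,0,5],"turn":0}]'
python3 -m pendant '[{"jaw":30,"delta_pos":[0,0,0.5],"turn":0},{"jaw":30,"delta_pos":[0,0,1],"turn":0},{"jaw":30,"delta_pos":[0,0,1.5],"turn":0},{"jaw":30,"delta_pos":[0,0,2],"turn":0},{"jaw":30,"delta_pos":[0,0,2],"turn":0},{"jaw":30,"delta_pos":[0,0,2],"turn":0},{"jaw":30,"delta_pos":[0,0,2],"turn":0},{"jaw":30,"delta_pos":[0,0,2],"turn":0}]'
```

```text
time: 10.6
eef_pos: [474.6, -65.2, 71.6]
tcp_rot: [-0.322, 3.125, 0.0]
ft_force: [-2.1, -0.3, -0.7]
finger_gap: 34.6
finger_force: 12.5
time: 11.27
eef_pos: [474.5, -65.2, 69.8]
tcp_rot: [-0.321, 3.125, -0.0]
ft_force: [-3.8, 0.7, 5.1]
finger_gap: 34.7
finger_force: 12.8
```

```bash
python3 -m pendant '[{"jaw":30,"delta_pos":[0,0,0.5],"turn":0},{"jaw":30,"delta_pos":[0,0,1],"turn":0},{"jaw":30,"delta_pos":[0,0,1],"turn":0},{"jaw":30,"delta_pos":[0,0,1],"turn":0},{"jaw":30,"delta_pos":[0,0,1],"turn":0},{"jaw":30,"delta_pos":[0,0,1],"turn":0},{"jaw":30,"delta_pos":[0,0,1],"turn":0},{"jaw":30,"delta_pos":[0,0,1],"turn":0}]'
python3 - <<'E'
from h import *
from rig import env
import cv2
c=env.camera("side");C["s"]=c
s=c["image"][205:285,310:400]
cv2.imwrite("pics/p3.png",cv2.resize(s,None,fx=7.2,fy=7.2,interpolation=cv2.INTER_CUBIC))
q=np.array([478.4,-65,82]);R=plateR(.2052,np.radians(22))
P=(cloud("s",330,378,230,270)-q)@R
m=(abs(P[:,0]-7)+abs(P[:,1])<40)&(np.hypot(P[:,0]-7,P[:,1])>22)&(P[:,2]<25)&(P[:,2]>-3);p=P[m]
A=np.c_[p[:,:2]-[7,0],np.ones(len(p))];k=np.linalg.lstsq(A,p[:,2],rcond=None)[0];print(len(p),"foot top slopes deg",np.degrees(k[:2]),"h",k[2])
for lo,hi in[(-60,-45),(50,70)]:
    pass
E
```

```text
time: 11.93
eef_pos: [474.7, -65.2, 69.7]
tcp_rot: [-0.322, 3.124, -0.0]
ft_force: [-9.0, 1.5, 17.7]
finger_gap: 34.6
finger_force: 14.1
261 foot top slopes deg [-7.92645586 -3.26674207] h 10.974378244824392
```

View pics/p3.png

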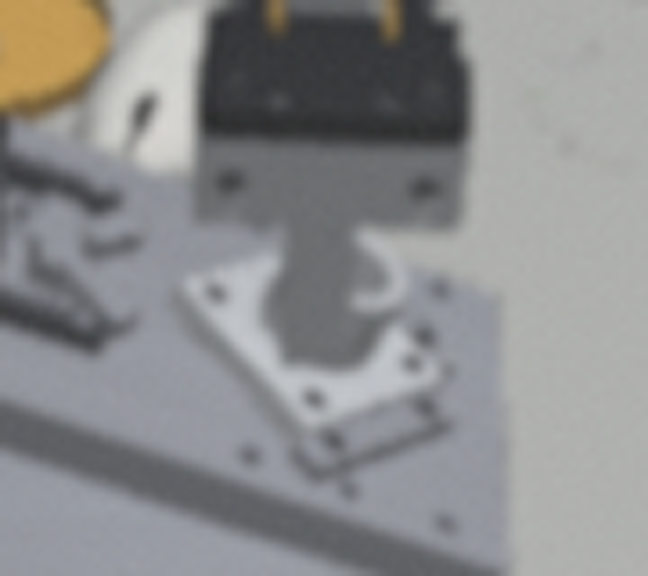

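The picture shows the foot at corners (183,287), (440,365) and (308,430), close to the plate slope, with the near rail clear of it at (300–445, 425–470). I'll fit those corners for tilt and uphill position.

Run:
```python
from h import *
q=np.array([478.4,-65,82]);R=plateR(.2052,np.radians(22))
obs=np.array([(183,287),(440,365),(308,430)])/7.2+[309.57,204.57]
L=np.array([[42.4,0,10],[-42.4,0,10],[0,42.4,10]])
def f(p): # x,y,pitch rel plate, lift of lowest
    X=L@Ro.from_euler("Y",p[2]).as_matrix().T+[p[0],p[1],p[3]];return (proj("side",X@R.T+q)-obs).ravel()
r=least_squares(f,[7,0,0,0]);print("free",r.x[:2],np.degrees(r.x[2]),r.x[3],r.fun)
for xs in(3,5,7,9,11):
    X=L+[xs,0,0];print(xs,np.round(proj("side",X@R.T+q)-obs,1).tolist())
```

```text
free [-11.40247547 -34.84506542] 2.9876960284090206 -25.385327683460716 [-0.44791172  0.34978466  0.18510104  0.68297063  0.25835407 -0.99733685]
3 [[-2.1, -0.6], [-0.6, 1.8], [-1.0, -0.3]]
5 [[-3.0, -0.9], [-1.5, 1.4], [-1.9, -0.6]]
7 [[-3.9, -1.2], [-2.4, 1.1], [-2.8, -0.9]]
9 [[-4.8, -1.5], [-3.2, 0.8], [-3.8, -1.2]]
11 [[-5.7, -1.9], [-4.1, 0.5], [-4.7, -1.6]]
```

```bash
cat > fit.py <<'E'
from h import *
from rig import env
q=np.array([478.4,-65,82]);R=plateR(.2052,np.radians(22))
def foot(xs=4):
    "foot-top slope against the plate's own slope, by range, from 3 side pictures"
    D=[]
    for _ in range(3): C["s"]=env.camera("side");D.append((cloud("s",290,400,215,290)-q)@R)
    P=np.vstack(D);x,y,z=P.T
    pl=(abs(z)<8)&(abs(y)<58)&(x>-62)&(x<150)&((abs(x-xs)+abs(y)>62))&(((x<-50)|(y>45)))
    def pf(p):
        k=np.linalg.lstsq(np.c_[p[:,0],p[:,1],np.ones(len(p))],p[:,2],rcond=None)[0];return k
    ft=(abs(x-xs)+abs(y)<36)&(np.hypot(x-xs,y)>23)&(z>2)&(z<20)&(x-xs<60)
    a,b=pf(P[pl]),pf(P[ft]);print("plate",np.degrees(a[:2]).round(1),"foot",np.degrees(b[:2]).round(1),"h",round(b@[xs,0,1]-a@[xs,0,1],1),pl.sum(),ft.sum())
    for nm,cx in(("up",xs+28),("down",xs-28)):
        m=(np.hypot(x-cx,y)<7)&(z<25)&(z>-5);print(nm,np.median(z[m])-a@[cx,0,1] if m.any() else None,m.sum())
    w=(abs(z-10)<9)&(y>3);t=P[w&(abs(x-xs)<60)]
    print("x extent of high pts",np.percentile(t[t[:,2]>5][:,0],[1,99]).round(1),"y max",np.percentile(t[t[:,2]>5][:,1],99).round(1))
    s=env.observe();print(s["eef_pos"].round(1),s["ft_force"].round(1),round(s["finger_force"],1),round(s["finger_gap"],2))
E
python3 -c "
from fit import *
foot()"
python3 -m pendant '[{"jaw":30,"delta_pos":[0,0,-0.5],"turn":0},{"jaw":30,"delta_pos":[0,0,-1],"turn":0},{"jaw":30,"delta_pos":[0,0,-1],"turn":0},{"jaw":30,"delta_pos":[0,0,-1],"turn":0},{"jaw":30,"delta_pos":[0,0,-1],"turn":0},{"jaw":30,"delta_pos":[0,0,-1],"turn":0},{"jaw":30,"delta_pos":[0,0,-1],"turn":0},{"jaw":30,"delta_pos":[0,0,-1],"turn":0}]' 3
python3 -c "
from fit import *
foot()"
```

```text
plate [ 0. -0.] foot [-1.2 -1.2] h 10.1 1523 321
up 9.725207308787821 76
down 10.500667981875662 46
x extent of high pts [-44.   62.9] y max 53.2
[474.7 -65.2  69.8] [-8.7  2.  17.7] 14.1 34.58
time: 12.8
eef_pos: [474.7, -65.2, 69.9]
tcp_rot: [-0.321, 3.125, -0.0]
ft_force: [-3.7, 1.0, 7.4]
finger_gap: 34.6
finger_force: 7.0
plate [-0.1 -0. ] foot [-0.8 -0.4] h 10.0 1520 306
up 9.53208551492092 80
down 10.207237572519388 52
x extent of high pts [-43.9  62.7] y max 54.4
[474.7 -65.2  69.9] [-3.2  1.6  7.5] 7.0 34.53
```

Range shows the foot flat on the plate: slope within 1°, height 10.0 mm at both ends. Before releasing, I'll check its distance from the vee by projecting the rail model against the rail lines I read earlier.

Run:
```python
from h import *
q=np.array([478.4,-65,82]);R=plateR(.2052,np.radians(22))
for z in(0,8):
  for nm,s in(("near/left",1),("far/right",-1)):
    e=[np.array([-42.4+a*.7071,s*a*.7071,z]) for a in(8,62,70)]
    print(z,nm,"side",((proj("side",np.array(e)@R.T+q)-[261.6,194.6])*5).round().tolist(),"top",((proj("top",np.array(e)@R.T+q)-[274.6,174.6])*4).round().tolist())
print("obs side near (550,347)-(455,380) far (537,310)-(447,215); top left (252,478)-(140,410) right (272,475)-(352,365)")
# bright (aluminium) vs plate grey: foot mask in the present side picture
from rig import env
import cv2
g=cv2.cvtColor(env.camera("side")["image"],cv2.COLOR_BGR2GRAY).astype(int)
print(g[236:272:2,328:380:2])
```

```text
0 near/left side [[526.0, 335.0], [442.0, 367.0], [429.0, 372.0]] top [[250.0, 472.0], [148.0, 412.0], [133.0, 402.0]]
0 far/right side [[526.0, 318.0], [445.0, 232.0], [433.0, 219.0]] top [[275.0, 467.0], [344.0, 369.0], [354.0, 355.0]]
8 near/left side [[535.0, 322.0], [450.0, 354.0], [437.0, 359.0]] top [[252.0, 479.0], [149.0, 418.0], [134.0, 409.0]]
8 far/right side [[534.0, 305.0], [453.0, 219.0], [441.0, 206.0]] top [[277.0, 473.0], [346.0, 375.0], [356.0, 360.0]]
obs side near (550,347)-(455,380) far (537,310)-(447,215); top left (252,478)-(140,410) right (272,475)-(352,365)
[[147 142 148 147 144 139 134 137 129 113 126 115 108 110 109 112 137 139
  134 130 139 130 127 162 176 173]
 [105 138 146 146 147 148 148 149 147 144 141 116 109 111 109 118 163 179
  172 170 172 173 169 175 175 175]
 [133 147 146 147 148 146 147 152 155 168 157 114 110 110 110 113 131 163
  179 173 174 176 175 175 175 175]
 [150 150 149 149 152 153 170 179 183 186 155 110 107 110 110 114 124 131
  172 167 158 163 168 173 174 175]
 [150 151 151 146 177 163 160 188 192 173 120 107 111 111 109 117 128 128

[... 752 characters left out ...]
95 192 192
  193 186 166 145 146 152 152 156]
 [152 152 150 152 154 153 154 152 146 132 145 181 147 132 190 195 189 169
  160 138 114 131 151 152 151 155]
 [152 153 154 154 154 153 152 154 153 140 129 150 179 173 178 163 148 139
  146 145 119 119 143 151 152 153]
 [151 151 152 153 155 154 154 154 154 151 135 130 152 142 134 143 150 148
  148 141 127 107 125 147 150 153]
 [133 144 150 152 152 153 154 153 141 150 152 131 143 132  97 135 145 133
  122 112 125 135 150 152 152 151]
 [100 106 120 133 147 150 152 146 112 137 154 124 122 145 128 119 113 115
  130 148 150 152 152 152 152 150]
 [ 96  98  97 100 107 119 136 147 145 152 154 145 116 108 112 121 145 151
  153 153 152 150 150 151 151 153]]
```

```bash
python3 -m pendant '[{"jaw":30,"delta_pos":[-0.5,0,-0.4],"turn":0},{"jaw":30,"delta_pos":[-1.2,0,-0.7],"turn":0},{"jaw":30,"delta_pos":[-2,0,-1],"turn":0},{"jaw":30,"delta_pos":[-3,0,-1.4],"turn":0},{"jaw":30,"delta_pos":[-3.7,0,-1.7],"turn":0},{"jaw":30,"delta_pos":[-3.7,0,-1.7],"turn":0},{"jaw":30,"delta_pos":[-3.7,0,-1.7],"turn":0},{"jaw":30,"delta_pos":[-3.7,0,-1.7],"turn":0}]' 4
python3 -c "
from fit import *
foot(6)"
```

```text
time: 13.67
eef_pos: [477.8, -64.6, 71.2]
tcp_rot: [0.321, -3.124, 0.0]
ft_force: [-6.3, -1.7, 5.3]
finger_gap: 34.8
finger_force: 8.0
plate [-0.   0.1] foot [-0.2  0.6] h 10.2 1537 305
up 10.23569398525088 64
down 10.071540126630747 60
x extent of high pts [-43.6  64.9] y max 53.6
[477.8 -64.6  71.2] [-5.7 -0.7  5.4] 8.0 34.52
```

```bash
python3 -m pendant '[{"jaw":34.5,"delta_pos":[0,0,0],"turn":0},{"jaw":35.5,"delta_pos":[0,0,0],"turn":0},{"jaw":37,"delta_pos":[0,0,0],"turn":0},{"jaw":42,"delta_pos":[0,0,0],"turn":0},{"jaw":50,"delta_pos":[0,0,0],"turn":0},{"jaw":54,"delta_pos":[0,0,-1],"turn":0},{"jaw":54,"delta_pos":[0,0,-1],"turn":0},{"jaw":54,"delta_pos":[0,0,-1],"turn":0}]'
python3 -c "
from fit import *
foot(0)"
```

```text
time: 14.48
eef_pos: [478.2, -64.4, 72.2]
tcp_rot: [-0.321, 3.125, 0.0]
ft_force: [0.5, -0.3, -0.5]
finger_gap: 53.7
finger_force: 0.2
plate [ 0.  -0.1] foot [0.3 1.5] h 10.0 1477 270
up 10.063079742680657 66
down 10.104389123438997 62
x extent of high pts [-43.8  59.1] y max 53.9
[478.1 -64.5  72.2] [-0.8  0.  -0.2] 0.1 53.9
```

```bash
python3 -m pendant '[{"jaw":54,"delta_pos":[0,0,-3],"turn":0},{"jaw":54,"delta_pos":[0,0,-10],"turn":0},{"jaw":54,"delta_pos":[0,0,-22],"turn":0},{"jaw":54,"delta_pos":[0,0,-40],"turn":0},{"jaw":54,"delta_pos":[0,0,-60],"turn":0},{"jaw":54,"delta_pos":[-20,0,-72],"turn":0},{"jaw":40,"delta_pos":[-45,0,-76],"turn":0},{"jaw":34,"delta_pos":[-70,0,-76],"turn":0}]'
python3 - <<'E'
from fit import *
import cv2
print(goal([574.7,-43.9,113],101.75))
C["s"]=c=env.camera("side");P=(cloud("s",320,385,215,275)-q)@R
z=P[:,2];b=P[(z>33)&(z<41)&(np.hypot(P[:,0],P[:,1])<30)];print("boss",b.mean(0),np.percentile(b,[3,97],axis=0),len(b))
K=(cloud("s",295,325,210,240)-q)@R;k=K[(K[:,2]>30)&(abs(K[:,1])<20)];print("knob",np.percentile(k,[5,50,95],axis=0))
foot(0)
I=c["image"];g=cv2.cvtColor(I,cv2.COLOR_BGR2GRAY)
pr=proj("side",q+R@[0,0,37])[0];print("pred bore px",pr)
r=g[int(pr[1])-14:int(pr[1])+15,int(pr[0])-14:int(pr[0])+15];print(r[::2,::2])
E
```

```text
time: 15.3
eef_pos: [548.2, -50.2, 150.8]
tcp_rot: [-0.32, 3.122, -0.001]
ft_force: [0.0, 0.0, 1.0]
finger_gap: 44.2
finger_force: 0.0
(array([-27.1,   0.8,  37.9]), np.float64(-0.0), array([0., 0., 1.]))
boss [-0.56180347  2.40385845 36.97612021] [[-16.66712884 -14.90419061  33.40575762]
 [ 15.56055556  18.16258763  39.54445379]] 124
knob [[107.46727945  -6.0555866   31.58142053]
 [114.61367219   4.85518313  39.80199861]
 [121.84871244   8.93966938  42.4177963 ]]
plate [ 0. -0.] foot [-0.  -0.1] h 10.2 1476 301
up 10.099355832233437 63
down 10.32975185702419 66
x extent of high pts [-43.7  58.7] y max 53.1
[546.4 -50.1 148.3] [0.6 0.8 0.1] 0.0 34.4
pred bore px [358.33954919 241.79072809]
[[161 172 171 170 170 170 170 170 170 171 172 171 171 171 171]
 [170 170 171 169 170 171 171 172 170 170 171 171 170 171 170]
 [171 171 171 170 170 171 170 171 169 170 170 171 171 170 171]
 [159 160 167 168 172 171 170 171 171 171 171 171 171 171 171]
 [134 123 145 153 167 173 174 172 173 170 172 170 171 171 171]
 [138 126 140 142 172 166 158 166 176 173 171 172 171 170 170]
 [146 148 150 137 173 127 106 121 140 169 176 170 171 173 171]
 [165 176 166 124 162 142 111 118 123 138 174 169 165 169 170]
 [184 182 145 114 138 163 138 124 125 121 157 171 148 142 152]
 [186 172 121 117 123 140 162 154 143 142 167 165 143 121 132]
 [185 153 117 120 124 123 127 146 153 159 149 139 145 144 143]
 [187 160 120 122 120 120 116 114 109 106 127 144 136 144 149]
 [191 180 140 122 122 117 114 110 104 115 172 157 102 126 148]
 [184 191 175 140 120 115 111 107 106 155 190 171 140 135 149]
 [151 188 192 181 157 130 119 116 141 183 189 144 140 161 140]]
```

```bash
python3 -m pendant '[{"jaw":34,"delta_pos":[-15,0.3,0],"turn":0},{"jaw":34,"delta_pos":[-25,0.3,0],"turn":0},{"jaw":34,"delta_pos":[-28,0.3,0],"turn":0},{"jaw":34,"delta_pos":[-28,0.3,8],"turn":0},{"jaw":34,"delta_pos":[-28,0.3,18],"turn":0},{"jaw":34,"delta_pos":[-28,0.3,27],"turn":0},{"jaw":34,"delta_pos":[-28,0.3,30],"turn":0},{"jaw":34,"delta_pos":[-28,0.3,30],"turn":0}]'
python3 -m pendant '[{"jaw":34,"delta_pos":[0,0,0],"turn":0},{"jaw":34,"delta_pos":[0,0,1.5],"turn":0},{"jaw":34,"delta_pos":[0,0,3],"turn":0},{"jaw":34,"delta_pos":[0,0,4.5],"turn":0},{"jaw":34,"delta_pos":[0,0,4.5],"turn":0},{"jaw":34,"delta_pos":[0,0,4.5],"turn":0},{"jaw":34,"delta_pos":[0,0,4.5],"turn":0},{"jaw":34,"delta_pos":[0,0,4.5],"turn":0}]'
python3 - <<'E'
from fit import *
C["s"]=c=env.camera("side");P=(cloud("s",285,335,180,245)-q)@R
for a in range(8,44,4):
    m=(P[:,2]>a)&(P[:,2]<a+4)&(abs(P[:,1])<40);print(a,m.sum(),np.percentile(P[m],[5,50,95],axis=0).round(0)[:,:2].tolist() if m.any() else "")
E
```

```text
time: 16.17
eef_pos: [573.1, -44.3, 117.0]
tcp_rot: [0.321, -3.123, -0.001]
ft_force: [0.8, 0.0, -0.4]
finger_gap: 33.9
finger_force: 0.0
time: 16.83
eef_pos: [574.0, -44.2, 113.9]
tcp_rot: [-0.321, 3.125, -0.0]
ft_force: [0.0, -0.5, 0.1]
finger_gap: 34.5
finger_force: 0.0
8 276 [[62.0, -32.0], [106.0, 4.0], [144.0, 34.0]]
12 108 [[73.0, -15.0], [84.0, 1.0], [129.0, 16.0]]
16 6 [[79.0, -3.0], [88.0, 5.0], [112.0, 21.0]]
20 7 [[103.0, 7.0], [106.0, 21.0], [119.0, 29.0]]
24 15 [[109.0, 19.0], [119.0, 29.0], [125.0, 32.0]]
28 17 [[107.0, 7.0], [117.0, 30.0], [125.0, 32.0]]
32 23 [[107.0, 0.0], [115.0, 29.0], [127.0, 31.0]]
36 25 [[108.0, -18.0], [114.0, 28.0], [129.0, 32.0]]
40 38 [[108.0, -17.0], [114.0, 18.0], [130.0, 32.0]]
```

```bash
python3 -m pendant '[{"jaw":26,"delta_pos":[0,0,0],"turn":0},{"jaw":20,"delta_pos":[0,0,0],"turn":0},{"jaw":16,"delta_pos":[0,0,0],"turn":0},{"jaw":12,"delta_pos":[0,0,0],"turn":0},{"jaw":10,"delta_pos":[0,0,0],"turn":0},{"jaw":10,"delta_pos":[0,0,0],"turn":0},{"jaw":10,"delta_pos":[0,0,0],"turn":0},{"jaw":10,"delta_pos":[0,0,0],"turn":0}]' 40
cat > f.py <<'E'
from fit import *
s=env.observe();p=(s["eef_pos"]-q)@R;F=s["ft_force"]@R
print("t",round(s["time"],2),"plate-frame eef",p.round(2),"F",F.round(1),"grip",round(s["finger_force"],1),round(s["finger_gap"],1))
E
python3 f.py
```

```text
time: 17.55
eef_pos: [574.2, -45.1, 113.9]
tcp_rot: [-0.321, 3.125, -0.002]
ft_force: [0.4, -5.8, -0.3]
finger_gap: 16.9
finger_force: 40.0
t 17.55 plate-frame eef [ 1.0267e+02 -4.0000e-02 -7.0400e+00] F [-0.9 -5.7  0. ] grip 40.0 16.9
```

```bash
python3 -m pendant '[{"jaw":10,"delta_pos":[1.9,0,0.75],"turn":0},{"jaw":10,"delta_pos":[4.6,0,1.9],"turn":0},{"jaw":10,"delta_pos":[7.9,0,3.2],"turn":0},{"jaw":10,"delta_pos":[11.1,0,4.5],"turn":0},{"jaw":10,"delta_pos":[14.4,0,5.8],"turn":0},{"jaw":10,"delta_pos":[17.6,0,7.1],"turn":0},{"jaw":10,"delta_pos":[20.4,0,8.25],"turn":0},{"jaw":10,"delta_pos":[22.2,0,9],"turn":0}]'
python3 f.py
python3 -m pendant '[{"jaw":10,"delta_pos":[0.2,0,0.1],"turn":0},{"jaw":10,"delta_pos":[0.4,0,0.2],"turn":0},{"jaw":10,"delta_pos":[0.7,0,0.3],"turn":0},{"jaw":10,"delta_pos":[0.9,0,0.4],"turn":0},{"jaw":10,"delta_pos":[1.2,0,0.5],"turn":0},{"jaw":10,"delta_pos":[1.4,0,0.6],"turn":0},{"jaw":10,"delta_pos":[1.6,0,0.65],"turn":0},{"jaw":10,"delta_pos":[1.9,0,0.75],"turn":0}]'
python3 f.py
```

```text
time: 18.22
eef_pos: [553.9, -49.3, 105.6]
tcp_rot: [-0.321, 3.12, -0.002]
ft_force: [11.5, -3.4, -2.5]
finger_gap: 17.0
finger_force: 40.0
t 18.22 plate-frame eef [ 8.035e+01 -4.000e-02 -7.020e+00] F [ 8.9 -5.7 -6.3] grip 40.0 17.0
time: 18.88
eef_pos: [552.3, -49.6, 104.9]
tcp_rot: [-0.321, 3.12, -0.002]
ft_force: [12.2, -3.5, -1.5]
finger_gap: 16.9
finger_force: 40.0
t 18.88 plate-frame eef [ 7.856e+01 -2.000e-02 -7.000e+00] F [ 9.8 -5.9 -5.6] grip 40.0 16.9
```

```bash
cat >> f.py <<'E'
import sys
sys.exit(int(F[0]>12.5))
E
python3 -m pendant '[{"jaw":10,"delta_pos":[0.2,0,0.1],"turn":0},{"jaw":10,"delta_pos":[0.4,0,0.2],"turn":0},{"jaw":10,"delta_pos":[0.7,0,0.3],"turn":0},{"jaw":10,"delta_pos":[0.9,0,0.4],"turn":0},{"jaw":10,"delta_pos":[1.2,0,0.5],"turn":0},{"jaw":10,"delta_pos":[1.4,0,0.6],"turn":0},{"jaw":10,"delta_pos":[1.6,0,0.65],"turn":0},{"jaw":10,"delta_pos":[1.9,0,0.75],"turn":0}]' >/dev/null; python3 f.py &&
python3 -m pendant '[{"jaw":10,"delta_pos":[0.1,0,0.04],"turn":0},{"jaw":10,"delta_pos":[0.2,0,0.08],"turn":0},{"jaw":10,"delta_pos":[0.3,0,0.12],"turn":0},{"jaw":10,"delta_pos":[0.4,0,0.16],"turn":0},{"jaw":10,"delta_pos":[0.5,0,0.2],"turn":0},{"jaw":10,"delta_pos":[0.6,0,0.24],"turn":0},{"jaw":10,"delta_pos":[0.7,0,0.28],"turn":0},{"jaw":10,"delta_pos":[0.75,0,0.3],"turn":0}]' >/dev/null; python3 f.py &&
python3 -m pendant '[{"jaw":10,"delta_pos":[0.1,0,0.04],"turn":0},{"jaw":10,"delta_pos":[0.2,0,0.08],"turn":0},{"jaw":10,"delta_pos":[0.3,0,0.12],"turn":0},{"jaw":10,"delta_pos":[0.4,0,0.16],"turn":0},{"jaw":10,"delta_pos":[0.5,0,0.2],"turn":0},{"jaw":10,"delta_pos":[0.6,0,0.24],"turn":0},{"jaw":10,"delta_pos":[0.7,0,0.28],"turn":0},{"jaw":10,"delta_pos":[0.75,0,0.3],"turn":0}]' >/dev/null; python3 f.py &&
python3 -m pendant '[{"jaw":10,"delta_pos":[0.1,0,0.04],"turn":0},{"jaw":10,"delta_pos":[0.2,0,0.08],"turn":0},{"jaw":10,"delta_pos":[0.3,0,0.12],"turn":0},{"jaw":10,"delta_pos":[0.4,0,0.16],"turn":0},{"jaw":10,"delta_pos":[0.5,0,0.2],"turn":0},{"jaw":10,"delta_pos":[0.6,0,0.24],"turn":0},{"jaw":10,"delta_pos":[0.7,0,0.28],"turn":0},{"jaw":10,"delta_pos":[0.75,0,0.3],"turn":0}]' >/dev/null; python3 f.py
```

```text
t 19.55 plate-frame eef [ 7.652e+01 -3.000e-02 -6.990e+00] F [ 9.3 -5.8 -5.7] grip 40.0 16.8
t 20.22 plate-frame eef [ 7.57e+01 -3.00e-02 -7.03e+00] F [ 9.2 -4.9 -5.6] grip 40.0 17.1
t 20.88 plate-frame eef [ 7.489e+01 -4.000e-02 -7.010e+00] F [ 9.4 -4.5 -6.1] grip 40.0 17.0
t 21.55 plate-frame eef [ 7.409e+01 -4.000e-02 -7.000e+00] F [ 9.8 -5.3 -5.5] grip 40.0 16.9
```

```bash
python3 -m pendant '[{"jaw":10,"delta_pos":[0.1,0,0.04],"turn":0},{"jaw":10,"delta_pos":[0.2,0,0.08],"turn":0},{"jaw":10,"delta_pos":[0.3,0,0.12],"turn":0},{"jaw":10,"delta_pos":[0.4,0,0.16],"turn":0},{"jaw":10,"delta_pos":[0.5,0,0.2],"turn":0},{"jaw":10,"delta_pos":[0.6,0,0.24],"turn":0},{"jaw":10,"delta_pos":[0.7,0,0.28],"turn":0},{"jaw":10,"delta_pos":[0.75,0,0.3],"turn":0}]' >/dev/null && python3 f.py &&
python3 -m pendant '[{"jaw":10,"delta_pos":[0.1,0,0.04],"turn":0},{"jaw":10,"delta_pos":[0.2,0,0.08],"turn":0},{"jaw":10,"delta_pos":[0.3,0,0.12],"turn":0},{"jaw":10,"delta_pos":[0.4,0,0.16],"turn":0},{"jaw":10,"delta_pos":[0.5,0,0.2],"turn":0},{"jaw":10,"delta_pos":[0.6,0,0.24],"turn":0},{"jaw":10,"delta_pos":[0.7,0,0.28],"turn":0},{"jaw":10,"delta_pos":[0.75,0,0.3],"turn":0}]' >/dev/null && python3 f.py &&
python3 -m pendant '[{"jaw":10,"delta_pos":[0.1,0,0.04],"turn":0},{"jaw":10,"delta_pos":[0.2,0,0.08],"turn":0},{"jaw":10,"delta_pos":[0.3,0,0.12],"turn":0},{"jaw":10,"delta_pos":[0.4,0,0.16],"turn":0},{"jaw":10,"delta_pos":[0.5,0,0.2],"turn":0},{"jaw":10,"delta_pos":[0.6,0,0.24],"turn":0},{"jaw":10,"delta_pos":[0.7,0,0.28],"turn":0},{"jaw":10,"delta_pos":[0.75,0,0.3],"turn":0}]' >/dev/null && python3 f.py &&
python3 -m pendant '[{"jaw":10,"delta_pos":[0.1,0,0.04],"turn":0},{"jaw":10,"delta_pos":[0.2,0,0.08],"turn":0},{"jaw":10,"delta_pos":[0.3,0,0.12],"turn":0},{"jaw":10,"delta_pos":[0.4,0,0.16],"turn":0},{"jaw":10,"delta_pos":[0.5,0,0.2],"turn":0},{"jaw":10,"delta_pos":[0.6,0,0.24],"turn":0},{"jaw":10,"delta_pos":[0.7,0,0.28],"turn":0},{"jaw":10,"delta_pos":[0.75,0,0.3],"turn":0}]' >/dev/null && python3 f.py &&
python3 -m pendant '[{"jaw":10,"delta_pos":[0.1,0,0.04],"turn":0},{"jaw":10,"delta_pos":[0.2,0,0.08],"turn":0},{"jaw":10,"delta_pos":[0.3,0,0.12],"turn":0},{"jaw":10,"delta_pos":[0.4,0,0.16],"turn":0},{"jaw":10,"delta_pos":[0.5,0,0.2],"turn":0},{"jaw":10,"delta_pos":[0.6,0,0.24],"turn":0},{"jaw":10,"delta_pos":[0.7,0,0.28],"turn":0},{"jaw":10,"delta_pos":[0.75,0,0.3],"turn":0}]' >/dev/null && python3 f.py &&
python3 -m pendant '[{"jaw":10,"delta_pos":[0.1,0,0.04],"turn":0},{"jaw":10,"delta_pos":[0.2,0,0.08],"turn":0},{"jaw":10,"delta_pos":[0.3,0,0.12],"turn":0},{"jaw":10,"delta_pos":[0.4,0,0.16],"turn":0},{"jaw":10,"delta_pos":[0.5,0,0.2],"turn":0},{"jaw":10,"delta_pos":[0.6,0,0.24],"turn":0},{"jaw":10,"delta_pos":[0.7,0,0.28],"turn":0},{"jaw":10,"delta_pos":[0.75,0,0.3],"turn":0}]' >/dev/null && python3 f.py
```

```text
t 22.22 plate-frame eef [ 7.328e+01 -2.000e-02 -7.000e+00] F [ 9.5 -4.8 -5.4] grip 40.0 17.0
t 22.88 plate-frame eef [ 7.275e+01 -2.000e-02 -6.990e+00] F [10.7 -5.3 -6.4] grip 40.0 16.8
t 23.55 plate-frame eef [ 7.273e+01 -5.000e-02 -6.980e+00] F [14.7 -5.3 -8. ] grip 40.0 16.8
```

```bash
python3 -m pendant '[{"jaw":10,"delta_pos":[0.1,0,0.04],"turn":0},{"jaw":10,"delta_pos":[0.2,0,0.08],"turn":0},{"jaw":10,"delta_pos":[0.3,0,0.12],"turn":0},{"jaw":10,"delta_pos":[0.4,0,0.16],"turn":0},{"jaw":10,"delta_pos":[0.4,0,0.16],"turn":0},{"jaw":10,"delta_pos":[0.4,0,0.16],"turn":0},{"jaw":10,"delta_pos":[0.4,0,0.16],"turn":0},{"jaw":10,"delta_pos":[0.4,0,0.16],"turn":0}]' >/dev/null; python3 f.py
```

```text
t 24.22 plate-frame eef [72.74 -0.08 -6.98] F [17.1 -6.2 -9.3] grip 40.0 17.1
```

```bash
python3 -m pendant '[{"jaw":17,"delta_pos":[0,0,0],"turn":0},{"jaw":20,"delta_pos":[0,0,0],"turn":0},{"jaw":28,"delta_pos":[0,0,0],"turn":0},{"jaw":34,"delta_pos":[0,0,0],"turn":0},{"jaw":34,"delta_pos":[0,0,0],"turn":0},{"jaw":34,"delta_pos":[0,0,0],"turn":0},{"jaw":34,"delta_pos":[0,0,0],"turn":0},{"jaw":34,"delta_pos":[0,0,0],"turn":0}]'; python3 f.py
python3 -m pendant '[{"jaw":34,"delta_pos":[0,0,-4],"turn":0},{"jaw":34,"delta_pos":[0,0,-12],"turn":0},{"jaw":34,"delta_pos":[0,0,-24],"turn":0},{"jaw":34,"delta_pos":[0,0,-40],"turn":0},{"jaw":34,"delta_pos":[0,0,-60],"turn":0},{"jaw":34,"delta_pos":[0,0,-80],"turn":0},{"jaw":34,"delta_pos":[0,0,-90],"turn":0},{"jaw":34,"delta_pos":[0,0,-90],"turn":0}]'
python3 - <<'E'
from fit import *
foot(0)
C["s"]=env.camera("side");P=(cloud("s",320,385,215,275)-q)@R
b=P[(P[:,2]>33)&(P[:,2]<41)&(np.hypot(P[:,0],P[:,1])<30)];print("boss",b.mean(0))
K=(cloud("s",290,345,205,250)-q)@R;k=K[(K[:,2]>30)&(K[:,2]<45)&(abs(K[:,1])<20)&(K[:,0]>50)];print("knob",np.percentile(k,[5,50,95],axis=0).round(1).tolist())
E
```

```text
time: 24.88
eef_pos: [543.7, -50.5, 101.4]
tcp_rot: [0.321, -3.125, -0.0]
ft_force: [-0.1, 0.2, -0.1]
finger_gap: 33.9
finger_force: 0.0
t 24.88 plate-frame eef [69.23  0.89 -7.08] F [-0.1  0.2 -0. ] grip 0.0 33.9
time: 25.55
eef_pos: [544.6, -50.6, 194.1]
tcp_rot: [-0.321, 3.121, -0.002]
ft_force: [0.3, 0.5, -0.3]
finger_gap: 34.0
finger_force: 0.0
plate [-0.  -0.1] foot [ 0.2 -0.2] h 10.1 1491 279
up 9.855448019127403 64
down 9.877555191322225 62
x extent of high pts [-43.6  55.6] y max 53.0
[543.3 -50.5 190.4] [-0.2 -0.   0.9] 0.0 34.16
boss [-0.67616276  1.43887056 36.68154441]
knob [[77.7, -5.6, 31.0], [84.7, 4.9, 40.2], [91.5, 10.0, 42.7]]
```

```bash
python3 -c "
from rig import env
print(env.hand_in())"
```

```text
the job is handed in; nothing more can be done
None
```

The job is handed in after about 26 s of robot time: the housing sits flat and home in the vee, and the jaw bears on it with about 7 N (estimated from the wrist force); an earlier grasp closed above the boss, because the fingertips stand about 28 mm higher than reported, and moved nothing.

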